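# Hitch the plate shuttle to its docking post

### The job

Slide the white and blue plate shuttle along the bench, without lifting it or ramming the dock, so that its hook runs onto the dock's steel post until the red sprung latch snaps shut behind the post. Then pull the shuttle back gently, against the closed latch, to prove that it holds. Leave the shuttle hitched, flat on the bench and pointing in line with the dock, and do not disturb the bottle, carton, timer or tape roll.

Things in the scene. Friction and masses are not known exactly. Their poses are not given: they have to be found in the camera images.
- shuttle: Loose white and blue plate shuttle, 205 long (its x) x 134 wide (its y), 0.45 to 0.75 kg, sliding on its flat underside. Origin at bench level on the centre line; +x points forward to the hook, z up. Rear: white block x -99 to -7 mm, full width, 22 high, with a 96-well plate fixed on top (to 47 high). Front: blue hook head, 12 to 28 high, to x = 106.
- well (a point): Centre of the shuttle's finger well at bench level, shuttle x = 17, y = 0 mm: a rectangular opening down to the bench, x -7 to +41, y -38 to +38. Side walls: white rails 22 high; rear wall: the white block, 22 high; front wall: blue cross bar, height 12 to 28. Fingers standing in it can push its front wall to drive the shuttle forward and its rear wall to pull it back.
- seat (a point): Point in the hook's slot where the post's axis stands when fully home: shuttle x = 65, y = 0, height 24 mm. The slot is 19 wide, closed at x = 57, runs forward to x = 84 and flares to about 43 wide at the front, x = 106.
- latch (a joint): Red sprung latch on top of the hook (29 to 36 mm high). 0 rad = shut, on its stop: it leans across the slot from a pivot at shuttle x = 99, y = -22 to a round end at about x = 83, y = 0. The post pushes it inwards, up to 1.0 rad; that takes about 5 to 15 N besides the 2 to 6 N of sliding friction on the bench.
- latch_tip (a point): Middle of the latch's round end (radius 4 mm), turning with it. The latch springs shut once the post's axis is behind shuttle x of about 66 mm, about 1 mm before the post meets the slot's end; drawn back, the post rests on the shut latch at shuttle x of about 71 mm.
- dock: Fixed dock: aluminium base plate 122 x 120 x 6 mm with a steel post and a grey block 46 high at the back. Origin on the bench; x runs level from the post to the grey block, the way the shuttle goes in (shuttle x and dock x agree when in line); z up. The base's front edge is at x = -52, the grey block's front face at x = +30.
- post (a point): Axis of the dock's upright steel post (16 mm diameter, top 53 mm above the bench), 24 mm above the bench, at dock x = -40, y = 0.
- amber_bottle: Brown bottle with red cap, 60 diameter x 125 high, standing beyond the dock; origin under its centre. Leave alone.
- tape: Roll of tape lying flat, 61 diameter x 19; origin under its centre. Leave alone.
- lab_timer: White timer lying flat, 60 x 58 x 16; origin under its centre. Leave alone.
- carton: Folding carton, 79 x 112 x 52; origin under its centre. Leave alone.

How it is judged (in metres and radians):
On the way, in this order (a step that is already met when the one before it is completed fails the run):
1. the post, inside the hook's mouth, swings the latch open (value of joint latch above 0.4 rad and x of post in the frame of shuttle between 0.058 and 0.1 m and y of post in the frame of shuttle between -0.02 and 0.02 m and height (world z) of shuttle below 0.006 m).
2. the latch has snapped shut behind the post (x of post in the frame of shuttle between 0.058 and 0.0745 m and y of post in the frame of shuttle between -0.006 and 0.006 m and value of joint latch below 0.12 rad and height (world z) of shuttle below 0.006 m and angle between shuttle's own z axis and vertical below 0.06 rad), for 0.1 s.
3. the shuttle is pulled back so that the closed latch bears on the post with more than 2 N (all of step 2 and x of post in the frame of shuttle above 0.068 m and contact force between shuttle and dock above 2 N), for 0.2 s.
At the end, for the whole second after the job is handed in: The post stands in the shuttle's slot (58 to 74.5 mm along shuttle x, within 6 mm of its centre line) behind the shut latch (joint below 0.12 rad); the shuttle lies flat on the bench (origin below 6 mm, tilt below 0.06 rad), in line with the dock within 0.2 rad, and at rest (all of step 2 and angle between the x axis of shuttle and the x axis of dock, either way round below 0.2 rad and linear speed of shuttle below 0.01 m/s); the robot touches nothing.
It fails at once if the dock is rammed: more than 40 N between shuttle and dock (contact force between shuttle and dock above 40 N).
It fails at once if the shuttle is lifted more than 15 mm off the bench (height (world z) of shuttle above 0.015 m).
It fails at once if a bystander is moved by more than 20 mm or the bottle is tipped (distance of any of amber_bottle, tape, lab_timer, carton from where it was at the start of the episode above 0.02 m or angle between amber_bottle's own z axis and vertical above 0.3 rad).
It also fails if it takes over 42 s, if anything falls off the work surface, if the arm or the gripper's body presses on something with over 40 N, if the wrist force passes 120 N, or if a joint passes its speed limit or range.

### The arm

A 6-joint arm with a two-finger parallel gripper is mounted at the origin on a cart in front of the work surface, level with it; the furniture and walls round the work are solid. World frame = base frame: x ahead of the robot, y to its left, z up, the work surface at z = 0. Lengths are in m, angles in degrees, forces in N, time in s.
With the tool pointing down it reaches from about 0.35 to 0.875 m from the base axis. Payload 4.2 kg.
Tool frame: the origin (TCP) lies on the centre line of the jaws, within the pads' length; the fingertips stand 22 mm ahead of it and the grasp point (between the pads) lies 3 mm ahead of it (r.tcp_to_tips is the distance from the TCP to the fingertips, in m); z points along the fingers, y is the line along which they close (so a half turn about z gives the same grasp; the last joint's range is limited). The gripper opens to 87 mm and grips with 3 to 60 N. Pads are 19 mm wide; open, the fingers measure 117 mm over their backs; the gripper's body (75 mm by 190 mm) begins 51 mm behind the grasp point.
Start: joints at [-60.355, 22.042, 0.453, 0, -68.411, -14.817], TCP at [0.16, -0.604, 0.245] pointing down, gripper open.
Joint ranges: [-179.83, 179.83], [-69.29, 118.12], [-61.27, 80.66], [-181.25, 117.63], [-171.15, -9.14], [-177.46, 177.46]. Speed limits (degrees/s): [159.86, 159.86, 180, 180, 180, 180].

### API

Orientations are given as a 3x3 rotation matrix whose columns are the frame's x, y, z axes.
In Python, from station import r gives the robot as it stands.
- The arm moves only by the tool apply_moves, never from a script. Its argument "plan" is a list of rows, each an object with "grip": the opening, from 0 (shut) to 1 (fully open); "offset": the shift along the tool's x, y, z in cm, a list of three; "spin": the turn about the tool's z in rad. A call has 1 to 5 rows; each row is the pose to reach, as a shift and turn from the pose commanded when the call began, along the tool's axes at that moment; what a row does not reach only later rows make up. A row lasts 1/10 s, in which the tool goes at most 50 mm and 8.59 degrees, less where a joint would pass 70% of its speed; a pose out of reach is approached as far as the arm can. A call with a gripper value outside its range is refused whole. The fingers move at their own pace and stop on an object; the grip force is fixed at half the most. Time passes only in rows, so rows that repeat a pose let the fingers close. It gives the time, the measured TCP pose, the force, the opening and the grip force at its end, in the units of the state.
- r.sense(): the state, without advancing time (a new reading comes with each control period).
- r.capture(name): name is "side" or "top" or "wrist"; returns a dict with "img" (400x640x3 uint8, blue, green, red), "depth" (400x640 float32, m along the optical axis (not along the pixel's ray), 0 where there is no reading), "mtx" (3x3 intrinsics, pixels), "dist_coeffs" ([k1, k2, p1, p2, k3] as OpenCV has them; the pictures are not rectified), "R" (3x3) and "t" (3): a world point X has camera coordinates R X + t. Camera axes: x right, y down, z forward; pixel columns grow to the right and rows downward; lengths in m; the calibration is good to about 2 mm. A picture is of the moment at which its call begins.
- r.finish_job(): hands the job in; it is judged then, once.
The state is a dict: "time_s": time; "joints": joint angles; "joint_velocities": joint speeds; "effort": joint torques, N m; "tcp_pos": TCP position; "ee_rot": TCP orientation; "wrist_force": force on the tool from outside, world axes, zero at the start; "moment": the same for the moment, N m; "gripper_width": opening from 0.0 (shut) to 1.0 (fully open); "gripper_force": force on a finger pad.
Only numpy, scipy, OpenCV 4.12 (cv2) and the standard library are available. Lean on these libraries where they do the work, as an engineer would, in place of code of your own. Each camera call takes 0.05 s, during which the arm holds its last target. There are 200 camera calls.

## Working session

There is one attempt and no reset: what is moved stays moved. The work goes in short steps, Python scripts to look and compute and a tool call to move; the robot and the scene stay as the last step left them, time stands still between calls to the robot, and variables do not carry over. Pictures are saved under pics/ and viewed, at most 12 in all, crops included, and the job is handed in when it is done.

Besides the shell and the picture viewer there is one more tool, called after "Request:" as name(argument=value, ...), one argument or row to a line, values as JSON. apply_moves: Moves the arm, as the interface text tells. Its arguments: {"type":"object","properties":{"plan":{"type":"array"}},"required":["plan"]}

```bash
mkdir -p pics; python3 - <<'E'
from station import r
import cv2,numpy as np
for n in("top","side"):
    c=r.capture(n);cv2.imwrite(f"pics/{n}0.png",c["img"]);np.savez(f"{n}0.npz",**c)
    print(n,c["mtx"].tolist(),c["dist_coeffs"],(-c["R"].T@c["t"]))
s=r.sense();print(s);print(r.tcp_to_tips)
E
```

```text
top [[372.2388915206413, 0.0, 315.789083740932], [0.0, 372.2388915206413, 194.85580285682306], [0.0, 0.0, 1.0]] [0.01334985 0.         0.         0.         0.        ] [0.43584363 0.10212716 1.17727394]
side [[429.30761346161916, 0.0, 324.9257182962126], [0.0, 429.30761346161916, 201.20624297233127], [0.0, 0.0, 1.0]] [0.02667071 0.         0.         0.         0.        ] [-0.22858737  1.16479727  0.71210448]
{'time_s': 0.1, 'joints': array([-6.03538879e+01,  2.20869259e+01,  3.87212253e-01, -2.46173131e-02,
       -6.84130853e+01, -1.48152178e+01]), 'joint_velocities': array([ 0.03767303,  0.02625904,  0.11934552,  0.18601218, -0.02631988,
       -0.0002237 ]), 'effort': array([ 7.09569031e-04, -3.91690671e+01,  1.87934035e+01,  4.23193216e+00,
        1.34343302e-02, -7.19355148e-05]), 'tcp_pos': array([ 0.15984852, -0.60369023,  0.24356206]), 'ee_rot': array([[-9.66726023e-01, -2.55813219e-01, -6.26571343e-04],
       [-2.55813959e-01,  9.66724147e-01,  1.90859217e-03],
       [ 1.17478541e-04,  2.00537141e-03, -9.99997982e-01]]), 'wrist_force': array([ 0.51157731,  0.06103995, -0.32909764]), 'moment': array([ 0.0278706 , -0.00287096, -0.06941074]), 'gripper_force': 0.0, 'gripper_width': 0.9974878075102931}
0.022
```

View pics/top0.png

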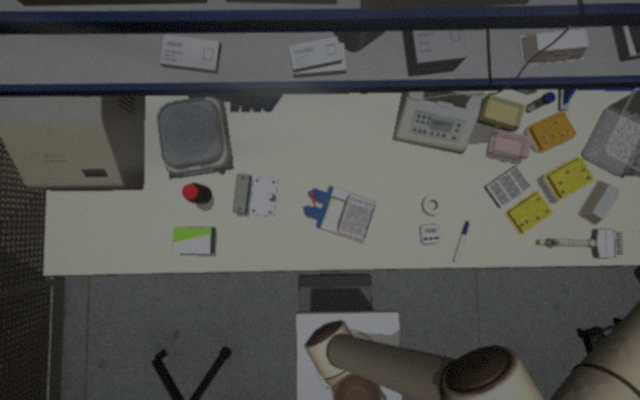

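View pics/side0.png

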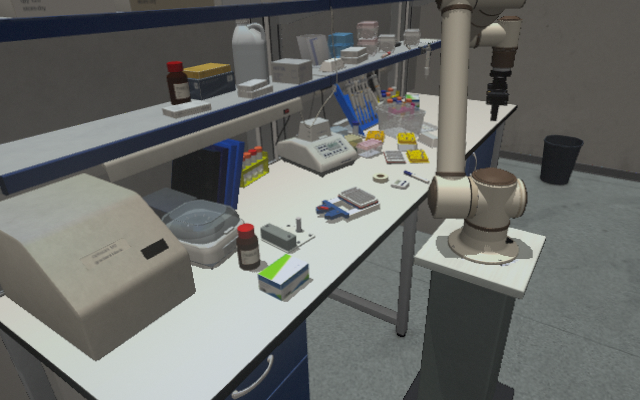

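The top view has the shuttle at about (340,212) with its hook pointing left, and the dock at (257,195) with its post near (271,197). The bottle is at (197,193) and the carton at (194,240). The side view confirms the layout, with a shelf overhead behind the bench.

```bash
cat > h.py <<'E'
import cv2,numpy as np
def ray(c,px,z):
    "pixels -> world points on the plane at height z"
    u=cv2.undistortPoints(np.array(px,float).reshape(-1,1,2),c["mtx"],c["dist_coeffs"]).reshape(-1,2)
    d=np.c_[u,np.ones(len(u))]@c["R"]; o=-c["R"].T@c["t"]
    return o+d*((z-o[2])/d[:,2])[:,None]
def blobs(m,n=3):
    k,l,s,c=cv2.connectedComponentsWithStats(m.astype(np.uint8))
    return [(i,s[i].tolist(),c[i]) for i in sorted(range(1,k),key=lambda i:-s[i][4])[:n]],l
E
python3 - <<'E'
from h import *
c=dict(np.load("top0.npz"))
hsv=cv2.cvtColor(c["img"],cv2.COLOR_BGR2HSV)
print("shuttle",ray(c,[[305,200],[340,212],[376,203],[362,242]],.02).round(3))
print("dock post/block/base",ray(c,[[273,198]],.053).round(3),ray(c,[[236,195]],.046).round(3),ray(c,[[278,178],[276,215]],.006).round(3))
print("bottle,carton",ray(c,[[190,192]],.125).round(3),ray(c,[[174,227],[213,253]],.05).round(3))
cr=c["img"][170:260,165:385];cv2.imwrite("pics/crop.png",cv2.resize(cr,None,fx=3.6,fy=3.6,interpolation=cv2.INTER_CUBIC))
z=c["depth"]
for p in([340,85],[340,95],[340,15],[340,40]):
  import numpy as np
  o=-c["R"].T@c["t"];print(p,ray(c,[p],o[2]-z[p[1],p[0]]).round(3))
E
```

```text
shuttle [[ 0.502  0.125  0.02 ]
 [ 0.463  0.016  0.02 ]
 [ 0.489 -0.096  0.02 ]
 [ 0.369 -0.05   0.02 ]]
dock post/block/base [[0.508 0.221 0.053]] [[0.519 0.334 0.046]] [[0.574 0.209 0.006]
 [0.457 0.217 0.006]]
bottle,carton [[0.524 0.447 0.125]] [[0.425 0.518 0.05 ]
 [0.346 0.401 0.05 ]]
[340, 85] [[0.738 0.036 0.364]]
[340, 95] [[ 0.851  0.005 -0.03 ]]
[340, 15] [[0.744 0.056 0.638]]
[340, 40] [[0.839 0.035 0.37 ]]
```

View pics/crop.png

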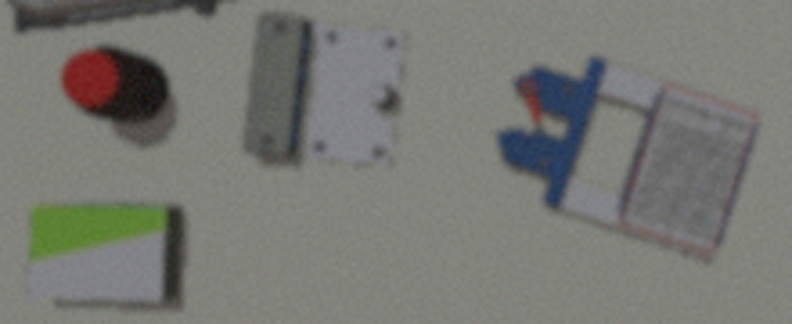

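The crop shows the shuttle heading about 17° from +y toward +x, with the well centre near crop pixel (612,145). The dock heads about 5° from +y, with its post top near (385,98). I'll move above the well for a close look.

```bash
cat >> h.py <<'E'
def goto(s,x,y,z,yaw):
    "offset (cm, tool axes) and spin to put the TCP at x,y,z with tool y along world angle yaw (deg)"
    R=s["ee_rot"];o=R.T@(np.array([x,y,z])-s["tcp_pos"])*100
    a=np.degrees(np.arctan2(R[1,1],R[0,1]));d=(yaw-a+180)%360-180
    print("offset",o.round(2),"spin",round(-np.radians(d),3),"tcp",s["tcp_pos"].round(4),"yaw",round(a,2),"F",s["wrist_force"].round(1),"t",s["time_s"])
E
python3 - <<'E'
from station import r
from h import *
c=dict(np.load("top0.npz"))
p=ray(c,[[165+612/3.6,170+145/3.6]],0)[0];print(p)
goto(r.sense(),p[0],p[1],.2,163.3)
E
```

```text
[0.46908662 0.03069069 0.        ]
offset [-46.12  53.41   4.46] spin -1.021 tcp [ 0.1598 -0.6037  0.2436] yaw 104.82 F [ 0.5  0.1 -0.3] t 0.1
```

Request:
apply_moves(
  plan=[
    {"grip":0.45,"offset":[-3.2,3.7,0.3],"spin":0},
    {"grip":0.45,"offset":[-6.4,7.4,0.6],"spin":0},
    {"grip":0.45,"offset":[-9.6,11.1,0.9],"spin":0},
    {"grip":0.45,"offset":[-12.8,14.8,1.2],"spin":0},
    {"grip":0.45,"offset":[-16,18.5,1.5],"spin":0},
  ],
)

```text
time_s: 0.6
tcp_pos: [0.2675, -0.3825, 0.2291]
ee_rot: [[-0.967, -0.255, -0.0], [-0.255, 0.967, 0.0], [0.0, 0.0, -1.0]]
wrist_force: [0.8, -0.5, 0.5]
gripper_width: 0.628
gripper_force: 0.0
```

Request:
apply_moves(
  plan=[
    {"grip":0.45,"offset":[-3.2,3.7,0.3],"spin":0},
    {"grip":0.45,"offset":[-6.4,7.4,0.6],"spin":0},
    {"grip":0.45,"offset":[-9.6,11.1,0.9],"spin":0},
    {"grip":0.45,"offset":[-12.8,14.8,1.2],"spin":0},
    {"grip":0.45,"offset":[-16,18.5,1.5],"spin":0},
  ],
)

```text
time_s: 1.1
tcp_pos: [0.3748, -0.1626, 0.2145]
ee_rot: [[-0.967, -0.256, 0.0], [-0.256, 0.967, 0.0], [-0.0, 0.0, -1.0]]
wrist_force: [1.3, -0.8, -1.0]
gripper_width: 0.45
gripper_force: 0.0
```

Request:
apply_moves(
  plan=[
    {"grip":0.45,"offset":[-2.8,3.3,0.3],"spin":-0.14},
    {"grip":0.45,"offset":[-5.6,6.6,0.6],"spin":-0.28},
    {"grip":0.45,"offset":[-8.4,9.8,0.9],"spin":-0.42},
    {"grip":0.45,"offset":[-11.2,13.1,1.2],"spin":-0.56},
    {"grip":0.45,"offset":[-14.1,16.4,1.5],"spin":-0.7},
  ],
)

```text
time_s: 1.6
tcp_pos: [0.469, 0.0318, 0.1993]
ee_rot: [[-0.569, -0.822, -0.0], [-0.822, 0.569, -0.0], [0.0, 0.0, -1.0]]
wrist_force: [1.0, -1.1, 0.1]
gripper_width: 0.451
gripper_force: 0.0
```

Request:
apply_moves(
  plan=[
    {"grip":0.45,"offset":[0,0,0],"spin":-0.14},
    {"grip":0.45,"offset":[0,0,0],"spin":-0.28},
    {"grip":0.45,"offset":[0,0,0],"spin":-0.32},
    {"grip":0.45,"offset":[0,0,0],"spin":-0.32},
  ],
)

```text
time_s: 2.0
tcp_pos: [0.4687, 0.0301, 0.1991]
ee_rot: [[-0.288, -0.958, -0.001], [-0.958, 0.288, -0.0], [0.001, 0.001, -1.0]]
wrist_force: [-0.8, -0.0, -0.5]
gripper_width: 0.449
gripper_force: 0.0
```

```bash
python3 - <<'E'
from station import r
from h import *
c=r.capture("wrist");cv2.imwrite("pics/w1.png",c["img"]);np.savez("w1.npz",**c)
s=r.sense();goto(s,.469,.0307,.2,163.3);print(s["gripper_width"],-c["R"].T@c["t"])
E
```

```text
offset [-0.07 -0.01 -0.07] spin -0.001 tcp [0.4687 0.03   0.1993] yaw 163.22 F [-0.2 -0.3  0.5] t 2.05
0.4466378994475411 [ 0.44665329 -0.04333228  0.33893996]
```

View pics/w1.png

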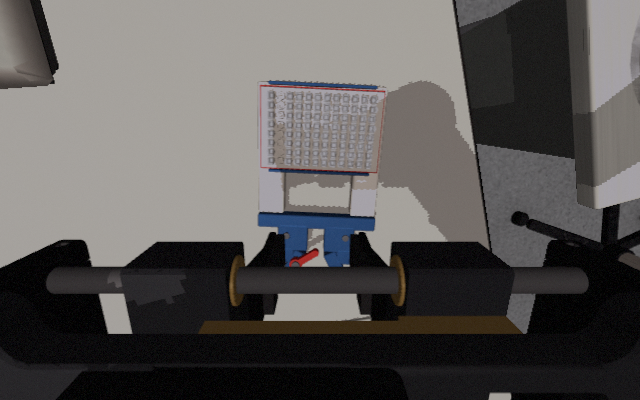

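The wrist view shows the shuttle from above. The plate corners are at about (260,84), (385,88), (379,173) and (261,167), and the bar's rear edge runs from (259,214) to (376,216). The well spans about (285–352, 173–213), and the latch is red at (305,257).

```bash
python3 - <<'E'
from h import *
c=dict(np.load("w1.npz"));g=c["img"];h=cv2.cvtColor(g,cv2.COLOR_BGR2HSV)
m=cv2.inRange(h,(100,120,50),(125,255,255));m[:195]=0;m[300:]=0
# bar rear edge: top-most blue per column
cols=np.arange(268,368);e=np.array([[u,np.argmax(m[:,u]>0)-.5] for u in cols])
w=ray(c,e,.028)[:,:2];vx,vy,x0,y0=cv2.fitLine(w.astype(np.float32),cv2.DIST_HUBER,0,.01,.01).ravel()
print("bar dir deg",np.degrees(np.arctan2(vy,vx)),"pt",x0,y0,"rms",np.std((w[:,0]-x0)*vy-(w[:,1]-y0)*vx))
row=np.where(m[218]>0)[0];print("bar ends",row.min(),row.max(),ray(c,[[row.min()-.5,218],[row.max()+.5,218]],.028))
gl=cv2.cvtColor(g,cv2.COLOR_BGR2GRAY);print(gl[200,270:300],gl[200,340:385])
# plate corners
q=ray(c,[[260,84],[385,88],[379,173],[261,167]],.047);print(q[:,:2],q[:,:2].mean(0))
E
```

```text
bar dir deg -19.437494 pt 0.4758663 0.057389982 rms 0.0003313056374671897
bar ends 259 373 [[0.54054662 0.04102244 0.028     ]
 [0.41620776 0.07848341 0.028     ]]
[162 163 163 163 164 165 165 164 164 163 164 164 164 130  79  88 105 110
 143 161 163 162 164 163 163 162 162 162 161 163] [163 164 162 163 162 163 162 163 149 110  82 143 163 164 164 163 163 163
 164 163 166 163 163 164 162 165 164 164 163 165 165 164 164 163 164 152
 155 162 163 164 162 163 163 161 162]
[[ 0.48831687 -0.08834782]
 [ 0.37722007 -0.05128276]
 [ 0.4013048   0.02569163]
 [ 0.51384768 -0.01458402]] [ 0.44517235 -0.03213074]
```

Before descending, I'll take one close look at the dock.

Request:
apply_moves(
  plan=[
    {"grip":0.45,"offset":[-4.5,0.6,0],"spin":0},
    {"grip":0.45,"offset":[-9,1.2,0],"spin":0},
    {"grip":0.45,"offset":[-13.5,1.8,0],"spin":0},
    {"grip":0.45,"offset":[-18,2.4,0],"spin":0},
    {"grip":0.45,"offset":[-20,2.9,0],"spin":0},
  ],
)

```text
time_s: 2.55
tcp_pos: [0.4994, 0.233, 0.1993]
ee_rot: [[-0.287, -0.958, 0.001], [-0.958, 0.287, 0.0], [-0.001, -0.001, -1.0]]
wrist_force: [-0.1, 0.7, -0.0]
gripper_width: 0.453
gripper_force: 0.0
```

Request:
apply_moves(
  plan=[
    {"grip":0.45,"offset":[0,0,0],"spin":0},
  ],
)

```text
time_s: 2.65
tcp_pos: [0.4988, 0.2321, 0.199]
ee_rot: [[-0.286, -0.958, -0.0], [-0.958, 0.286, -0.0], [0.0, 0.0, -1.0]]
wrist_force: [-0.2, -0.3, 0.2]
gripper_width: 0.449
gripper_force: 0.0
```

```bash
python3 - <<'E'
from station import r
from h import *
c=r.capture("wrist");cv2.imwrite("pics/w2.png",c["img"]);np.savez("w2.npz",**c)
s=r.sense();goto(s,.4694,.0343,.2,160.5)
w=dict(np.load("w1.npz"));print(ray(w,[[282.5,200],[350.8,200]],.022))
E
```

```text
offset [19.62 -2.86 -0.08] spin 0.049 tcp [0.4983 0.2304 0.199 ] yaw 163.32 F [-0.4 -0.7  0.4] t 2.7
[[0.50904591 0.03022585 0.022     ]
 [0.43511333 0.05249485 0.022     ]]
```

View pics/w2.png

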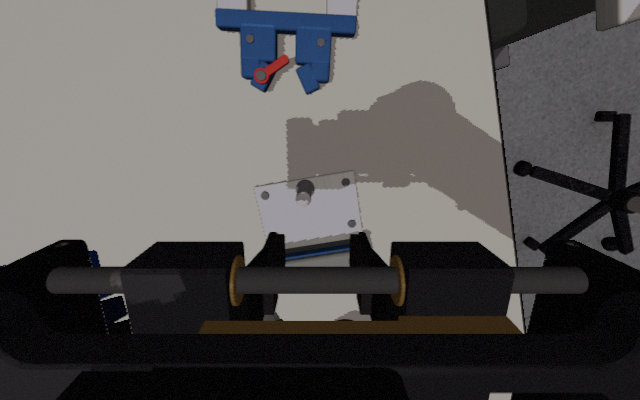

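The dock's front edge runs from (255,187) to (353,171) and the post sits at about (304,180–205). The hook's mouth is at the top near (285,85), and there is a clear lane between the two.

```bash
python3 - <<'E'
from h import *
c=dict(np.load("w2.npz"))
print(-c["R"].T@c["t"])
f=ray(c,[[255,187],[353,171],[264,235],[363,230]],.006)[:,:2];print(f.round(4))
d=f[1]-f[0];n=np.array([-d[1],d[0]]);n=n/np.linalg.norm(n)*np.sign(n[1] if 0 else -d[0]*0+1)
print("edge len",np.linalg.norm(d),"angles",np.degrees(np.arctan2(d[1],d[0])),[np.degrees(np.arctan2(*(f[i+2]-f[i])[::-1])) for i in(0,1)])
print("front mid",f[:2].mean(0))
print("post base",ray(c,[[305,186]],.006),"top",ray(c,[[303,198]],.053),ray(c,[[303,203]],.053))
# hook bar in this view: rear... front edge & ends
print("bar rear",ray(c,[[217,10],[357,16]],.028))
cr=c["img"][160:250,240:380];cv2.imwrite("pics/c2.png",cv2.resize(cr,None,fx=5,fy=5,interpolation=cv2.INTER_CUBIC))
E
```

```text
[0.47684019 0.15853804 0.33876661]
[[0.5683 0.2117]
 [0.4534 0.2262]
 [0.5784 0.2718]
 [0.4601 0.3003]]
edge len 0.11576036523282059 angles 172.77248258555306 [np.float64(80.43911323151485), np.float64(84.80436442478246)]
front mid [0.51083563 0.21896466]
post base [[0.51175632 0.2273155  0.006     ]] top [[0.51248776 0.2289569  0.053     ]] [[0.5140708  0.23401192 0.053     ]]
bar rear [[0.53819951 0.03845534 0.028     ]
 [0.41413598 0.08067114 0.028     ]]
```

View pics/c2.png

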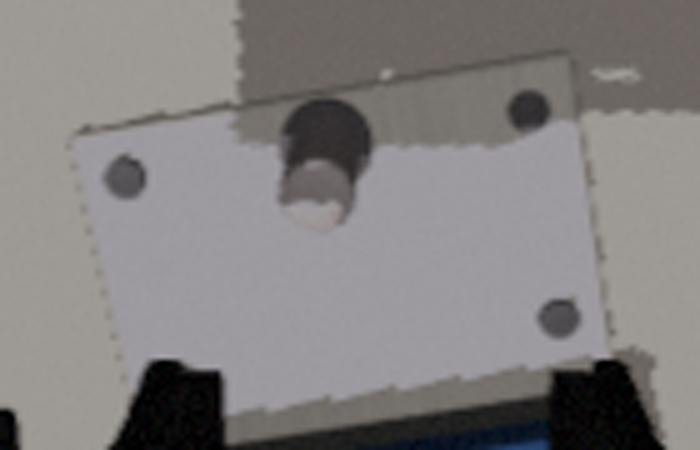

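Request:
apply_moves(
  plan=[
    {"grip":0.43,"offset":[4.8,-0.7,0],"spin":0.049},
    {"grip":0.43,"offset":[9.6,-1.4,0],"spin":0.049},
    {"grip":0.43,"offset":[14.4,-2.1,0],"spin":0.049},
    {"grip":0.43,"offset":[18.5,-2.7,0],"spin":0.049},
    {"grip":0.43,"offset":[19.6,-2.86,0],"spin":0.049},
  ],
)

```text
time_s: 3.2
tcp_pos: [0.4673, 0.0294, 0.1996]
ee_rot: [[-0.34, -0.94, -0.001], [-0.94, 0.34, -0.0], [0.001, 0.001, -1.0]]
wrist_force: [0.2, 1.0, 0.4]
gripper_width: 0.43
gripper_force: 0.0
```

Request:
apply_moves(
  plan=[
    {"grip":0.43,"offset":[0,0,3],"spin":0},
    {"grip":0.43,"offset":[0,0,7],"spin":0},
    {"grip":0.43,"offset":[0,0,10],"spin":0},
    {"grip":0.43,"offset":[0,0,11],"spin":0},
    {"grip":0.43,"offset":[0,0,11],"spin":0},
  ],
)

```text
time_s: 3.7
tcp_pos: [0.4689, 0.0332, 0.0887]
ee_rot: [[-0.335, -0.942, -0.003], [-0.942, 0.335, -0.001], [0.002, 0.002, -1.0]]
wrist_force: [0.1, -0.1, 0.4]
gripper_width: 0.432
gripper_force: 0.0
```

```bash
python3 - <<'E'
from station import r
from h import *
c=r.capture("wrist");cv2.imwrite("pics/w3.png",c["img"])
goto(r.sense(),.4694,.0343,.028,160.5)
E
```

```text
offset [-0.03  0.08  6.2 ] spin -0.001 tcp [0.4701 0.0337 0.09  ] yaw 160.45 F [0.7 0.  0.9] t 3.75
```

View pics/w3.png

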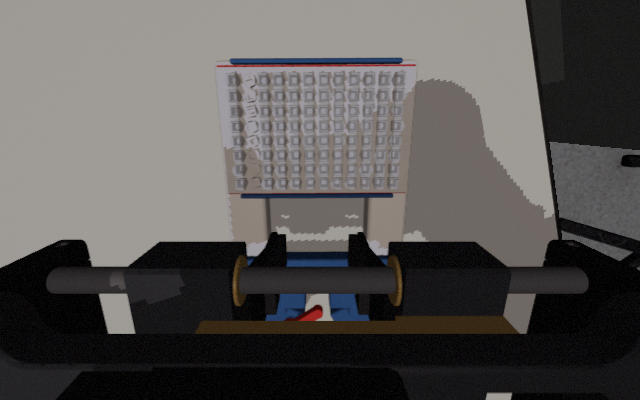

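The view at about 6 cm above the well has the rails at columns 268 and 366 (mid 317) and the fingers centred near 319, so they are in line. Descending.

Request:
apply_moves(
  plan=[
    {"grip":0.43,"offset":[0,0.05,2],"spin":0},
    {"grip":0.43,"offset":[0,0.05,4],"spin":0},
    {"grip":0.43,"offset":[0,0.05,5.4],"spin":0},
    {"grip":0.43,"offset":[0,0.05,6.2],"spin":0},
    {"grip":0.43,"offset":[0,0.05,6.2],"spin":0},
  ],
)

```text
time_s: 4.25
tcp_pos: [0.4697, 0.0343, 0.0279]
ee_rot: [[-0.334, -0.942, 0.001], [-0.942, 0.334, 0.0], [-0.0, -0.001, -1.0]]
wrist_force: [-0.5, -0.0, 0.1]
gripper_width: 0.429
gripper_force: 0.0
```

Request:
apply_moves(
  plan=[
    {"grip":0.48,"offset":[0,0,0],"spin":0},
    {"grip":0.48,"offset":[0,0,0],"spin":0},
  ],
)

```text
time_s: 4.45
tcp_pos: [0.4701, 0.0345, 0.0286]
ee_rot: [[-0.334, -0.943, 0.002], [-0.943, 0.334, 0.001], [-0.002, -0.002, -1.0]]
wrist_force: [-0.7, -0.1, 0.6]
gripper_width: 0.471
gripper_force: 0.0
```

```bash
python3 - <<'E'
from station import r
from h import *
s=r.sense();print(s["gripper_width"],s["gripper_force"])
goto(s,.4742,.0479,.028,160.5)
goto(s,.5017,.1471,.028,172.7)
E
```

```text
0.47109551015274675 0.0
offset [-1.4   0.06  0.07] spin -0.0 tcp [0.4701 0.0345 0.0286] yaw 160.48 F [-0.7 -0.1  0.6] t 4.45
offset [-11.67   0.78   0.08] spin -0.213 tcp [0.4701 0.0345 0.0286] yaw 160.48 F [-0.7 -0.1  0.6] t 4.45
```

Request:
apply_moves(
  plan=[
    {"grip":0.48,"offset":[-0.8,0,0],"spin":0},
    {"grip":0.48,"offset":[-1.6,0.05,0],"spin":0},
    {"grip":0.48,"offset":[-2.8,0.1,0],"spin":-0.03},
    {"grip":0.48,"offset":[-4.2,0.2,0],"spin":-0.06},
    {"grip":0.48,"offset":[-5.6,0.3,0],"spin":-0.09},
  ],
)

```text
time_s: 4.95
tcp_pos: [0.484, 0.0876, 0.0276]
ee_rot: [[-0.247, -0.969, -0.003], [-0.969, 0.247, -0.002], [0.003, 0.003, -1.0]]
wrist_force: [-1.8, -5.1, 3.4]
gripper_width: 0.482
gripper_force: 2.6
```

```bash
python3 - <<'E'
from station import r
from h import *
s=r.sense();print(s["gripper_width"],s["gripper_force"])
goto(s,.5017,.1471,.028,172.7)
E
```

```text
0.48226483786464597 2.5999981351196766
offset [-6.2  -0.25 -0.06] spin -0.122 tcp [0.484  0.0876 0.0276] yaw 165.69 F [-1.8 -5.1  3.4] t 4.95
```

Request:
apply_moves(
  plan=[
    {"grip":0.48,"offset":[-1.2,0,0],"spin":-0.03},
    {"grip":0.48,"offset":[-2.4,-0.05,0],"spin":-0.06},
    {"grip":0.48,"offset":[-3.6,-0.1,0],"spin":-0.09},
    {"grip":0.48,"offset":[-4.8,-0.17,0],"spin":-0.12},
    {"grip":0.48,"offset":[-5.4,-0.2,0],"spin":-0.122},
  ],
)

```text
time_s: 5.45
tcp_pos: [0.5004, 0.1405, 0.0275]
ee_rot: [[-0.127, -0.992, -0.001], [-0.992, 0.127, -0.001], [0.001, 0.001, -1.0]]
wrist_force: [-1.3, -4.7, 3.9]
gripper_width: 0.48
gripper_force: 2.6
```

```bash
python3 - <<'E'
from station import r
from h import *
s=r.sense();print(s["gripper_width"],s["gripper_force"])
goto(s,.5017,.1471,.028,172.7)
c=r.capture("wrist");cv2.imwrite("pics/w4.png",c["img"]);np.savez("w4.npz",**c)
c=r.capture("top");np.savez("t4.npz",**c)
a=cv2.resize(c["img"][165:255,220:370],None,fx=4,fy=4,interpolation=cv2.INTER_CUBIC)
cv2.imwrite("pics/t4.png",a)
b=cv2.imread("pics/w4.png")[0:300,150:500]
o=np.zeros((360,600+350,3),np.uint8);o[:360,:600]=a;o[:300,600:]=b
cv2.imwrite("pics/m4.png",cv2.resize(o,None,fx=.84,fy=.84))
E
```

```text
0.4804481351629866 2.565322257578373
offset [-0.67 -0.04 -0.05] spin -0.0 tcp [0.5004 0.1405 0.0275] yaw 172.7 F [-1.3 -4.7  3.9] t 5.45
```

View pics/m4.png

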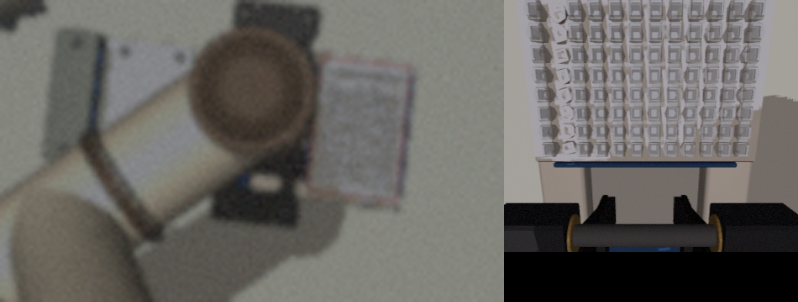

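The shuttle now lines up with the dock in the top crop, and the wrist crop shows both fingers in the well against the bar. I'll measure its lateral offset from the rails' inner edges.

```bash
python3 - <<'E'
from h import *
c=dict(np.load("w4.npz"));g=cv2.cvtColor(c["img"],cv2.COLOR_BGR2GRAY)
P=np.array([.5123,.2300]);u=np.array([.127,.992]);v=np.array([-.992,.127])
for row in(205,212,219):
    print(row,g[row,236:270].tolist(),g[row,375:410].tolist())
    gx=np.diff(cv2.GaussianBlur(g,(1,5),0)[row].astype(int)); a=235+np.argmin(gx[235:275]);b=370+np.argmax(gx[370:410])
    w=ray(c,[[a+.5,row],[b+.5,row]],.022)[:,:2];m=w.mean(0)
    print(a,b,"width",np.linalg.norm(w[0]-w[1]),"lateral vs dock",(m-P)@v,"along",(m-P)@u)
print("tcp lateral",(np.array([.5004,.1405])-P)@v)
E
```

```text
205 [139, 139, 140, 140, 136, 131, 127, 120, 112, 95, 74, 64, 65, 62, 61, 62, 59, 85, 104, 111, 110, 109, 110, 110, 111, 111, 112, 108, 109, 111, 109, 110, 111, 110] [111, 109, 110, 110, 109, 110, 110, 85, 57, 55, 60, 63, 64, 62, 65, 84, 103, 113, 122, 128, 135, 138, 141, 140, 140, 142, 141, 142, 141, 141, 141, 141, 142, 140, 140]
245 389 width 0.0749967570567253 lateral vs dock 0.0009177582296854576 along -0.12369343881101053
212 [140, 141, 139, 141, 138, 133, 127, 124, 119, 105, 85, 72, 63, 65, 61, 63, 61, 68, 98, 109, 111, 109, 110, 110, 108, 112, 109, 109, 110, 110, 110, 111, 111, 110] [110, 110, 110, 109, 111, 112, 102, 76, 58, 59, 59, 58, 62, 62, 72, 93, 109, 120, 125, 133, 137, 141, 140, 140, 142, 142, 141, 142, 141, 141, 141, 139, 141, 141, 139]
245 389 width 0.07552078667657931 lateral vs dock 0.0009182301126042427 along -0.11986316602490711
219 [138, 139, 140, 138, 138, 136, 129, 126, 123, 111, 95, 75, 68, 65, 65, 65, 60, 62, 86, 105, 110, 110, 111, 111, 109, 109, 110, 110, 108, 109, 108, 111, 111, 110] [111, 111, 111, 110, 109, 111, 91, 64, 61, 59, 59, 60, 61, 66, 84, 103, 114, 122, 130, 136, 139, 140, 141, 141, 139, 141, 140, 141, 141, 140, 141, 140, 139, 140, 141]
246 388 width 0.07499583753935901 lateral vs dock 0.0009184719166912617 along -0.11597899879510838
tcp lateral 0.00043830000000002166
```

Request:
apply_moves(
  plan=[
    {"grip":0.48,"offset":[-0.5,-0.02,0],"spin":0},
    {"grip":0.48,"offset":[-1.0,-0.04,0],"spin":0},
    {"grip":0.48,"offset":[-1.5,-0.06,0],"spin":0},
    {"grip":0.48,"offset":[-2.0,-0.06,0],"spin":0},
    {"grip":0.48,"offset":[-2.3,-0.06,0],"spin":0},
  ],
)

```text
time_s: 6.05
tcp_pos: [0.5041, 0.1628, 0.0275]
ee_rot: [[-0.129, -0.992, -0.0], [-0.992, 0.129, -0.0], [0.0, 0.0, -1.0]]
wrist_force: [0.1, -6.2, 0.9]
gripper_width: 0.476
gripper_force: 3.7
```

Request:
apply_moves(
  plan=[
    {"grip":0.48,"offset":[-0.2,0,0],"spin":0},
    {"grip":0.48,"offset":[-0.4,0,0],"spin":0},
    {"grip":0.48,"offset":[-0.6,0,0],"spin":0},
    {"grip":0.48,"offset":[-0.8,0,0],"spin":0},
    {"grip":0.48,"offset":[-1.0,0,0],"spin":0},
  ],
)

```text
time_s: 6.55
tcp_pos: [0.5042, 0.1696, 0.0275]
ee_rot: [[-0.13, -0.991, -0.004], [-0.991, 0.13, -0.004], [0.005, 0.003, -1.0]]
wrist_force: [1.5, -14.2, 4.0]
gripper_width: 0.482
gripper_force: 6.5
```

Request:
apply_moves(
  plan=[
    {"grip":0.48,"offset":[-0.2,0,0],"spin":0},
    {"grip":0.48,"offset":[-0.4,0,0],"spin":0},
    {"grip":0.48,"offset":[-0.6,0,0],"spin":0},
    {"grip":0.48,"offset":[-0.8,0,0],"spin":0},
    {"grip":0.48,"offset":[-1.0,0,0],"spin":0},
  ],
)

```text
time_s: 7.05
tcp_pos: [0.5062, 0.1802, 0.0275]
ee_rot: [[-0.131, -0.991, -0.002], [-0.991, 0.131, -0.003], [0.003, 0.002, -1.0]]
wrist_force: [2.0, -10.6, 2.4]
gripper_width: 0.48
gripper_force: 5.2
```

```bash
cat >>h.py <<'E'
def prog(s):
    P=np.array([.5123,.2300]);u=np.array([.127,.992]);v=np.array([-.992,.127]);T=s["tcp_pos"][:2]
    print("post-TCP along mm",(P-T)@u*1e3,"post x if pushing",31.5+(P-T)@u*1e3,"if pulling",2.5+(P-T)@u*1e3,"lat",(T-P)@v*1e3,"F along",s["wrist_force"][:2]@u,"lat",s["wrist_force"][:2]@v,"z",s["wrist_force"][2],"tcpz",s["tcp_pos"][2])
E
python3 -c "
from station import r
from h import *
s=r.sense();prog(s);goto(s,.5,.2,.028,172.7)"
```

```text
post-TCP along mm 50.20830309312994 post x if pushing 81.70830309312994 if pulling 52.70830309312994 lat -0.32186049480186113 F along -10.286978048098891 lat -3.3586814502865114 z 2.37325947094757 tcpz 0.027496264742414463
offset [-1.89  0.88 -0.05] spin -0.004 tcp [0.5062 0.1802 0.0275] yaw 172.5 F [  2.  -10.6   2.4] t 7.05
```

Request:
apply_moves(
  plan=[
    {"grip":0.48,"offset":[-0.2,0,0],"spin":0},
    {"grip":0.48,"offset":[-0.4,0,0],"spin":0},
    {"grip":0.48,"offset":[-0.6,0,0],"spin":0},
    {"grip":0.48,"offset":[-0.8,0,0],"spin":0},
    {"grip":0.48,"offset":[-1.0,0,0],"spin":0},
  ],
)

```text
time_s: 7.55
tcp_pos: [0.5087, 0.1923, 0.0275]
ee_rot: [[-0.129, -0.992, 0.001], [-0.992, 0.129, 0.001], [-0.001, -0.001, -1.0]]
wrist_force: [1.3, -3.6, -1.0]
gripper_width: 0.48
gripper_force: 1.6
```

Request:
apply_moves(
  plan=[
    {"grip":0.48,"offset":[-0.1,0,0],"spin":0},
    {"grip":0.48,"offset":[-0.2,0,0],"spin":0},
  ],
)

```text
time_s: 7.75
tcp_pos: [0.5081, 0.1944, 0.0276]
ee_rot: [[-0.129, -0.992, -0.0], [-0.992, 0.129, 0.0], [-0.0, 0.0, -1.0]]
wrist_force: [-0.3, -3.3, 1.3]
gripper_width: 0.48
gripper_force: 1.7
```

```bash
python3 -c "
from station import r
from h import *
s=r.sense();prog(s)"
```

```text
post-TCP along mm 35.87319880481457 post x if pushing 67.37319880481456 if pulling 38.37319880481457 lat -0.40727967536699583 F along -3.3193649879172984 lat -0.12952350529876477 z 1.293688812283078 tcpz 0.027557809280468297
```

Request:
apply_moves(
  plan=[
    {"grip":0.48,"offset":[-0.05,0,0],"spin":0},
    {"grip":0.48,"offset":[-0.1,0,0],"spin":0},
  ],
)

```text
time_s: 7.95
tcp_pos: [0.508, 0.195, 0.0276]
ee_rot: [[-0.128, -0.992, -0.001], [-0.992, 0.128, -0.0], [0.001, 0.0, -1.0]]
wrist_force: [-0.1, -4.3, 2.2]
gripper_width: 0.48
gripper_force: 2.0
```

Request:
apply_moves(
  plan=[
    {"grip":0.48,"offset":[-0.05,0,0],"spin":0},
    {"grip":0.48,"offset":[-0.1,0,0],"spin":0},
  ],
)

```text
time_s: 8.15
tcp_pos: [0.5082, 0.196, 0.0276]
ee_rot: [[-0.129, -0.992, -0.0], [-0.992, 0.129, -0.0], [0.0, 0.0, -1.0]]
wrist_force: [-0.8, -4.2, 2.2]
gripper_width: 0.476
gripper_force: 2.1
```

```bash
python3 -c "
from station import r
from h import *
s=r.sense();prog(s)
c=r.capture('side');g=c['img'][185:260,250:390];b=r.capture('wrist')['img'][190:330,200:440]
o=np.zeros((420,780,3),np.uint8);o[:300,:560]=cv2.resize(g,None,fx=4,fy=4,interpolation=2);o[280:420,540:780]=b
cv2.imwrite('pics/s5.png',o)"
```

```text
post-TCP along mm 34.244224891313465 post x if pushing 65.74422489131346 if pulling 36.744224891313465 lat -0.23075479391845757 F along -4.24060034694815 lat 0.3129749118489361 z 2.243630406353011 tcpz 0.02757165710014388
```

View pics/s5.png

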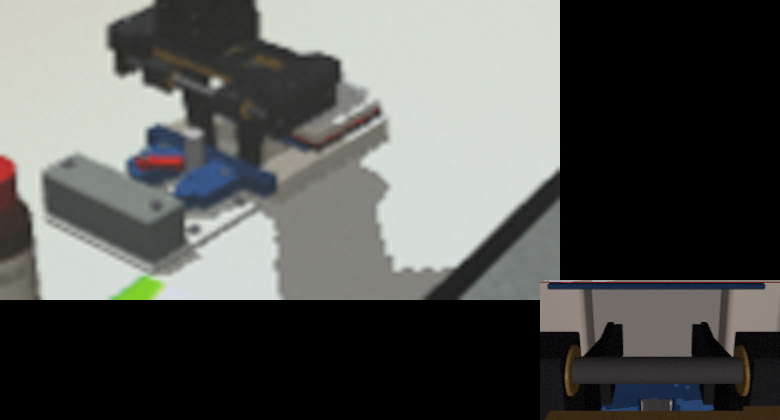

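In the side crop, the post is in the slot and the red latch points at its flank, apparently still open. I'll continue in small steps until the force rises.

Request:
apply_moves(
  plan=[
    {"grip":0.48,"offset":[-0.05,0,0],"spin":0},
    {"grip":0.48,"offset":[-0.1,0,0],"spin":0},
  ],
)

```text
time_s: 8.45
tcp_pos: [0.5083, 0.1965, 0.0275]
ee_rot: [[-0.129, -0.992, -0.001], [-0.992, 0.129, -0.001], [0.001, 0.001, -1.0]]
wrist_force: [-0.5, -7.1, 2.4]
gripper_width: 0.483
gripper_force: 3.6
```

Request:
apply_moves(
  plan=[
    {"grip":0.48,"offset":[-0.05,0,0],"spin":0},
    {"grip":0.48,"offset":[-0.1,0,0],"spin":0},
  ],
)

```text
time_s: 8.65
tcp_pos: [0.5083, 0.1967, 0.0276]
ee_rot: [[-0.129, -0.992, -0.002], [-0.992, 0.129, -0.003], [0.003, 0.001, -1.0]]
wrist_force: [1.2, -9.6, 3.7]
gripper_width: 0.48
gripper_force: 5.0
```

Request:
apply_moves(
  plan=[
    {"grip":0.48,"offset":[-0.05,0,0],"spin":0},
    {"grip":0.48,"offset":[-0.08,0,0],"spin":0},
    {"grip":0.48,"offset":[-0.08,0,0],"spin":0},
  ],
)

```text
time_s: 8.95
tcp_pos: [0.5083, 0.1967, 0.0276]
ee_rot: [[-0.129, -0.992, -0.002], [-0.992, 0.129, -0.003], [0.004, 0.002, -1.0]]
wrist_force: [0.0, -11.6, 3.8]
gripper_width: 0.48
gripper_force: 5.4
```

```bash
python3 -c "
from station import r
from h import *
s=r.sense();prog(s)
c=r.capture('side');g=c['img'][205:245,270:330]
cv2.imwrite('pics/s6.png',cv2.resize(g,None,fx=10,fy=10,interpolation=2))"
```

```text
post-TCP along mm 33.53042511912777 post x if pushing 65.03042511912777 if pulling 36.03042511912777 lat -0.210014568158297 F along -11.53032913189821 lat -1.4939308451224171 z 3.826953987630815 tcpz 0.027556794473084283
```

View pics/s6.png

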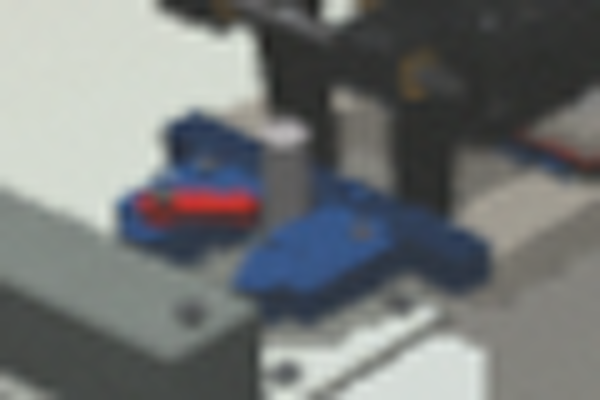

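The red latch runs from (155,207) to about (260,203) in the crop, ending at the post. I'll compare that with where the shut and open tips should project.

```bash
python3 -c "
from h import *
c=dict(np.load('side0.npz'))
u=np.array([.127,.992,0]);v=np.array([-.992,.127,0]);O=np.array([.5123,.23,0])-.065*u
def pr(x,y,z):
    p=O+x*u+y*v+np.array([0,0,z]);q=cv2.projectPoints(p[None],cv2.Rodrigues(c['R'])[0],c['t'],c['mtx'],c['dist_coeffs'])[0].ravel()
    return ((q-[270,205]+.5)*10).round(0)
print('pivot',pr(.099,-.022,.036),'post top',pr(.065,0,.053))
t=np.array([-.016,.022])
for a in(0,.2,.4,.6,.8):
    R=np.array([[np.cos(a),-np.sin(a)],[np.sin(a),np.cos(a)]]);p=R@t;print(a,pr(.099+p[0],-.022+p[1],.036),p)
"
```

```text
pivot [163. 199.] post top [285. 132.]
0 [248. 201.] [-0.016  0.022]
0.2 [249. 192.] [-0.02005179  0.01838276]
0.4 [246. 184.] [-0.02330418  0.01403265]
0.6 [240. 176.] [-0.0256275  0.0091231]
0.8 [232. 170.] [-0.02692914  0.00384985]
```

The latch slope fits about 0–0.1 rad and the hook has bottomed: the last 0.8 mm gave no travel and about 11 N. Now I'll pull back gently.

Request:
apply_moves(
  plan=[
    {"grip":0.47,"offset":[0.5,0,0],"spin":0},
    {"grip":0.47,"offset":[1.0,0,0],"spin":0},
    {"grip":0.47,"offset":[1.5,0,0],"spin":0},
    {"grip":0.47,"offset":[2.0,0,0],"spin":0},
    {"grip":0.47,"offset":[2.5,0,0],"spin":0},
  ],
)

```text
time_s: 9.5
tcp_pos: [0.5057, 0.1742, 0.0276]
ee_rot: [[-0.128, -0.992, 0.001], [-0.992, 0.128, 0.0], [-0.001, -0.0, -1.0]]
wrist_force: [-0.5, -0.1, 0.1]
gripper_width: 0.469
gripper_force: 0.0
```

Request:
apply_moves(
  plan=[
    {"grip":0.47,"offset":[0.2,0,0],"spin":0},
    {"grip":0.47,"offset":[0.4,0,0],"spin":0},
    {"grip":0.47,"offset":[0.6,0,0],"spin":0},
    {"grip":0.47,"offset":[0.7,0,0],"spin":0},
    {"grip":0.47,"offset":[0.8,0,0],"spin":0},
  ],
)

```text
time_s: 10.0
tcp_pos: [0.5049, 0.1667, 0.0276]
ee_rot: [[-0.128, -0.992, 0.001], [-0.992, 0.128, 0.001], [-0.001, -0.001, -1.0]]
wrist_force: [-0.1, 2.1, -1.6]
gripper_width: 0.469
gripper_force: 1.2
```

```bash
python3 -c "
from station import r
from h import *
s=r.sense();prog(s)"
```

```text
post-TCP along mm 63.72639018475207 post x if pushing 95.22639018475206 if pulling 66.22639018475206 lat -0.7393537056147055 F along 2.0631363768895095 lat 0.3679325582192129 z -1.6370651147643631 tcpz 0.02763101808854169
```

Contact with the rear wall. I'll go on in half-millimetre steps, watching the force.

Request:
apply_moves(
  plan=[
    {"grip":0.47,"offset":[0.08,0,0],"spin":0},
    {"grip":0.47,"offset":[0.16,0,0],"spin":0},
    {"grip":0.47,"offset":[0.24,0,0],"spin":0},
    {"grip":0.47,"offset":[0.32,0,0],"spin":0},
    {"grip":0.47,"offset":[0.4,0,0],"spin":0},
  ],
)

```text
time_s: 10.5
tcp_pos: [0.5046, 0.1636, 0.0277]
ee_rot: [[-0.129, -0.992, 0.002], [-0.992, 0.129, 0.002], [-0.003, -0.002, -1.0]]
wrist_force: [-0.9, 8.1, -2.6]
gripper_width: 0.471
gripper_force: 4.4
```

Request:
apply_moves(
  plan=[
    {"grip":0.47,"offset":[0.05,0,0],"spin":0},
    {"grip":0.47,"offset":[0.1,0,0],"spin":0},
    {"grip":0.47,"offset":[0.15,0,0],"spin":0},
  ],
)

```text
time_s: 10.8
tcp_pos: [0.5048, 0.1633, 0.0278]
ee_rot: [[-0.128, -0.992, 0.003], [-0.992, 0.128, 0.004], [-0.004, -0.003, -1.0]]
wrist_force: [-2.4, 12.0, -3.1]
gripper_width: 0.47
gripper_force: 5.8
```

```bash
python3 -c "
from station import r
from h import *
s=r.sense();prog(s)"
```

```text
post-TCP along mm 67.1215416844638 post x if pushing 98.6215416844638 if pulling 69.6215416844638 lat -1.0752668893422648 F along 11.596376646141614 lat 3.907161717347008 z -3.1444475310703277 tcpz 0.027770665166175865
```

The latch holds: 12 N of pull with the motion stopped. I'll hold briefly, then unload and lift out.

Request:
apply_moves(
  plan=[
    {"grip":0.47,"offset":[0.05,0,0],"spin":0},
    {"grip":0.47,"offset":[0.08,0,0],"spin":0},
    {"grip":0.47,"offset":[0.08,0,0],"spin":0},
    {"grip":0.47,"offset":[0.08,0,0],"spin":0},
    {"grip":0.47,"offset":[0.08,0,0],"spin":0},
  ],
)

```text
time_s: 11.3
tcp_pos: [0.505, 0.1632, 0.0279]
ee_rot: [[-0.127, -0.992, 0.004], [-0.992, 0.127, 0.005], [-0.005, -0.004, -1.0]]
wrist_force: [-1.7, 12.4, -2.2]
gripper_width: 0.469
gripper_force: 6.2
```

Request:
apply_moves(
  plan=[
    {"grip":0.47,"offset":[-0.3,0,0],"spin":0},
    {"grip":0.43,"offset":[-0.8,0,0],"spin":0},
    {"grip":0.43,"offset":[-1.4,0,0],"spin":0},
    {"grip":0.43,"offset":[-1.5,0,0],"spin":0},
    {"grip":0.43,"offset":[-1.5,0,0],"spin":0},
  ],
)

```text
time_s: 11.8
tcp_pos: [0.5055, 0.1746, 0.0274]
ee_rot: [[-0.129, -0.992, -0.001], [-0.992, 0.129, -0.001], [0.001, 0.001, -1.0]]
wrist_force: [-0.3, -0.7, 0.3]
gripper_width: 0.432
gripper_force: 0.0
```

Request:
apply_moves(
  plan=[
    {"grip":0.43,"offset":[0,0,-1],"spin":0},
    {"grip":0.43,"offset":[0,0,-3],"spin":0},
    {"grip":0.43,"offset":[0,0,-6],"spin":0},
    {"grip":0.43,"offset":[0,0,-10],"spin":0},
    {"grip":0.43,"offset":[0,0,-14],"spin":0},
  ],
)

```text
time_s: 12.3
tcp_pos: [0.5052, 0.1742, 0.1695]
ee_rot: [[-0.129, -0.992, -0.001], [-0.992, 0.129, -0.001], [0.001, 0.0, -1.0]]
wrist_force: [0.7, -0.5, -0.1]
gripper_width: 0.433
gripper_force: 0.0
```

```bash
python3 -c "
from station import r
from h import *
s=r.sense();prog(s)
c=r.capture('side');g=c['img'][195:255,260:360];w=r.capture('wrist')['img'][100:320,180:440]
o=np.zeros((480,800,3),np.uint8);o[:300,:500]=cv2.resize(g,None,fx=5,fy=5,interpolation=2);o[:220,500:760]=w
cv2.imwrite('pics/f.png',o)"
```

```text
post-TCP along mm 56.25707788154595 post x if pushing 87.75707788154595 if pulling 58.75707788154595 lat -0.05561444894990487 F along -0.4248424011859505 lat -0.7910428079899274 z -0.1472189888671805 tcpz 0.16946872834226964
```

View pics/f.png

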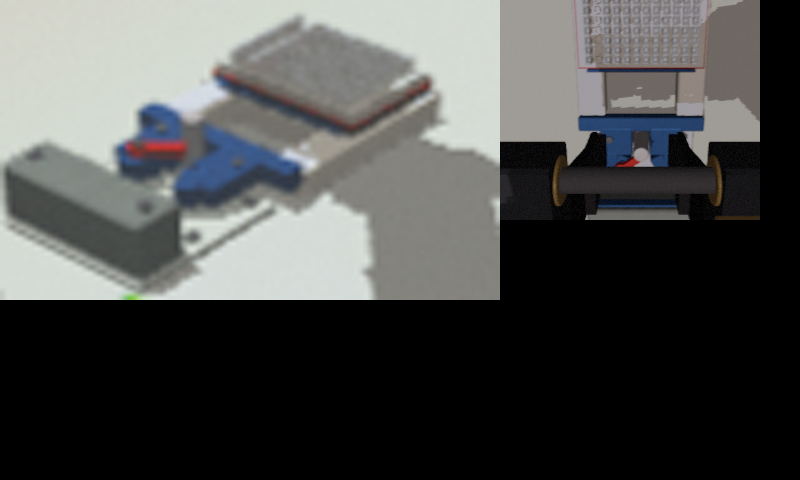

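The final view shows the post in the slot behind the shut latch. The shuttle is flat and in line, and the gripper is clear.

```bash
python3 -c "
from station import r
print(r.finish_job())"
```

```text
the job is handed in; nothing more can be done
None
```

The shuttle is hitched on the post with the latch shut and held against a pull of about 12 N; it lies flat, in line with the dock and free of the gripper, and I handed the job in at about 12 s, though the hand-in returned no verdict.

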